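# Close up the finished housing

## Task

Close up the large wooden housing using only the fingertips: gently push its open drawer fully shut by the outside of its front, and just as gently slide the metal cover plate along the rails on its deck over the open well until it meets the end stop, in either order. Only push, never lift or tip the cover, and keep the fingers out of the drawer. The small housing is not finished: leave its drawer open as it is, and disturb nothing else on the bench.

Things in the scene. Friction and masses are not known exactly. Their poses are not given: they have to be found in the camera images.
- housing: LARGE wooden housing, fixed to the bench: 150 mm deep (its x), 240 mm wide (its y), 112 mm high to its deck. Origin: centre of its underside. Its front (drawer side) looks along its -x, roughly towards the robot (yaw within 0.3 rad). The deck has an open well: local x -50 to +50 mm, y -95 to -5 mm.
- end_stop (a point): middle of the end stop's inner face, at deck height (housing's local x 0, y -108, z 112 mm); axes are the housing's. The stop bar rises 10 mm above the deck and closes its -y end; the +y end is open. Two guide rails, 12 mm wide, 10 mm above the deck, run along its front and back edges (inner faces at local x = -63 and +63 mm).
- cover: loose aluminium plate, 120 (its x) by 115 (its y) by 10 mm thick, 0.2 to 0.42 kg. Origin: centre of its underside. It lies flat on the deck between the rails, axes parallel to the housing's, 50 to 95 mm towards +y of its closed place. Pushed at its +y edge along the housing's -y it slides with a few newtons until it meets the end stop: origin at local y = -50.5 mm, well covered.
- drawer (a joint): opening of the large housing's drawer in m: 0 = shut (front against the housing), 0.09 = fully out; it holds a grey plastic tray of small parts, not to be touched, and a grey plate lines the inside of its front; it slides along the housing's -x as it opens, needs about 1.5 N plus 8 N per m/s to move, stays where it is left and has no spring or latch
- drawer_face (a point): point on the flat outer face of the large drawer's wooden front, mid-width, 20 mm below its top edge, 84 mm above the bench; axes are the housing's; moves with the drawer. The front is 234 mm wide, 10 to 104 mm above the bench, 14 mm thick, with a finger slot 6 mm deep, 26 to 44 mm above the bench. Shut: this point is at local x = -89 mm of the housing.
- small_housing: SMALL wooden housing, fixed: 150 mm deep, 140 mm wide, 82 mm high, plain top without cover or rails; stands beside the large one, left or right of it. Origin: centre of its underside; front along its -x
- small_drawer_face (a point): point on the outer face of the small housing's drawer front, mid-width, 20 mm below its top edge (54 mm above the bench); that drawer stands open and is to stay as it is
- dial: black control dial, 32 mm across, 20 mm high, standing on top of the small housing; bystander, origin at the centre of its underside
- foot: black rubber foot, 34 mm across, 22 mm high, standing on the bench between the two drawers, nearer the robot; bystander, origin at the centre of its underside
- cup: white cup, 70 mm across, 70 mm high, on the bench to the right; bystander, origin at the centre of its underside
- jar: jar, 52 mm across, 90 mm high, on the bench to the left; bystander, origin at the centre of its underside
- bearing: steel ring, 52 mm across, 14 mm high, on the bench to the left; bystander, origin at the centre of its underside
- handle: black rod, 18 mm thick, 138 mm long, lying on the bench to the right; bystander
Mind the look-alikes: they are no part of the job. What is meant by the cover is not blue, and is the larger of those in its own colour.

How it is judged:
By the outcome, as a careful person would: the job done as asked, in the order asked, and still so for the second after the job is handed in, with the robot touching nothing.
It also fails if it takes over 42 s, if anything falls off the work surface, if the arm or the gripper's body presses on something with over 40 N, if the wrist force passes 120 N, or if a joint passes its speed limit or range.

## Robot

A 6-joint arm with a two-finger parallel gripper is mounted at the origin on the work surface. World frame = base frame: x ahead of the robot, y to its left, z up, the work surface at z = 0. Lengths are in mm, angles in rad, forces in N, time in s.
With the tool pointing down it reaches from about 350 to 950 mm from the base axis. Payload 17.4 kg.
Tool frame: the origin (TCP) lies midway between the tips of the shut fingers; the grasp point (between the pads) lies 19 mm behind it (bot.hold_point_z is the distance from the TCP to the grasp point, in mm); z points along the fingers, y is the line along which they close (so a half turn about z gives the same grasp; the last joint's range is limited). The gripper opens to 93 mm and grips with 3 to 60 N. Pads are 15 mm wide; open, the fingers measure 128 mm over their backs; the gripper's body (75 mm by 188 mm) begins 65 mm behind the grasp point.
Start: joints at [1.239, 0.116, 1.442, -0, 1.584, -0.038], TCP at [195.482, 646.08, 218.646] pointing down, gripper open.
Joint ranges: [-2.83, 2.83], [-0.83, 2.19], [0.07, 2.5], [-1.14, 4.28], [0.01, 3], [-2.97, 2.97]. Speed limits (rad/s): [1.89, 1.89, 2.22, 3.14, 3.14, 3.14].

## Interface

Orientations are given as a unit quaternion [x, y, z, w].
In Python, from bench import bot gives the robot as it stands. The module is installed in compiled form; this text tells all that it offers. Calls block until the motion is done:
- bot.reach(position, orientation): joint-space move of the TCP to a pose.
- bot.move_l(position, feed=150, rotation=None, f_stop=None): straight line of the TCP; rotation=None keeps the orientation; feed is the mean speed in mm/s. With f_stop (N) it stops when the force on the tool has changed by that much, and returns True; else False.
- bot.goto_joints(angles): joint-space move.
- bot.grip(opening): finger opening in mm; the grip force is fixed at half the most; returns when the fingers have stopped.
- bot.sleep(seconds).
- bot.ik(position, orientation): joint angles nearest the present ones, or None.
- bot.get_image(name): name is "scene" or "top" or "wrist"; returns the picture (480x640x3 uint8, red, green, blue); there is no depth.
- bot.camera_model(name): a dict with "camera_matrix" (3x3 intrinsics, pixels), "rvec" (rotation vector, rad) and "tvec" (3), from world to camera coordinates, as OpenCV has them. Camera axes: x right, y down, z forward; pixel columns grow to the right and rows downward; lengths in mm; the calibration is good to about 2 mm. The wrist camera is an equidistant fisheye: a pixel r from the principal point sees the ray r / f radians off the axis. A picture is of the moment at which its call begins: read the wrist's pose just before it. camera_model takes no time and is no camera call; for the wrist camera it gives the pose at the moment of the call.
A pose or a line that the arm cannot do raises bot.MotionError and nothing moves.
- bot.job_done(): hands the job in; it is judged then, once.
Readings, each from a call of its own:
- bot.read_time_s(): time.
- bot.read_joint_pos(): joint angles.
- bot.read_qd(): joint speeds.
- bot.read_joint_torque(): joint torques, N m.
- bot.read_ee_pos(): TCP position.
- bot.read_orientation(): TCP orientation.
- bot.read_force(): force on the tool from outside, world axes, zero at the start.
- bot.read_wrist_torque(): the same for the moment, N m.
- bot.read_gripper_width(): finger opening in mm.
- bot.read_gripper_force(): force on a finger pad.
Only numpy, scipy, OpenCV 4.12 (cv2) and the standard library are available. Lean on these libraries where they do the work, as an engineer would, in place of code of your own. Each camera call takes 0.05 s, during which the arm holds its last target. There are 200 camera calls.

## Working session

There is one attempt and no reset: what is moved stays moved. The work goes in short steps, each a Python script; the robot and the scene stay as the last script left them, time stands still between calls to the robot, and variables do not carry over. Pictures are saved under pics/ and viewed, at most 10 in all, crops included, and the job is handed in when it is done.

```bash
mkdir -p pics; python3 - <<'E'
from bench import bot
import cv2
for n in("scene","top"):
    cv2.imwrite(f"pics/{n}0.png",bot.get_image(n)[:,:,::-1]); m=bot.camera_model(n); print(n,m)
print(bot.read_time_s(),bot.read_orientation())
E
```

```text
scene {'camera_matrix': array([[489.82760433,   0.        , 323.28117228],
       [  0.        , 489.82760433, 247.07542187],
       [  0.        ,   0.        ,   1.        ]]), 'rvec': array([ 1.9275739 ,  1.40788087, -0.62081339]), 'tvec': array([-151.14128268, -254.58649534, 1398.51132484])}
top {'camera_matrix': array([[456.54618968,   0.        , 320.6161619 ],
       [  0.        , 456.54618968, 241.83471187],
       [  0.        ,   0.        ,   1.        ]]), 'rvec': array([ 1.97399501, -2.24570956,  0.25007601]), 'tvec': array([ 46.11639385, 532.27207826, 952.88517085])}
0.1 [ 1.46367926e-01  9.89230079e-01 -5.21293267e-04 -9.51138208e-05]
```

View pics/scene0.png

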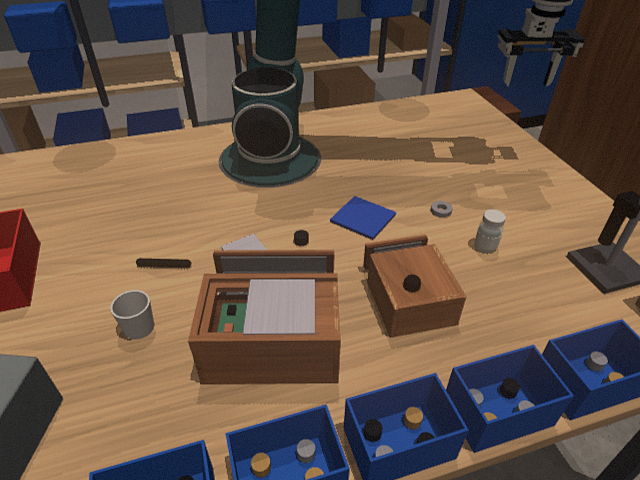

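View pics/top0.png

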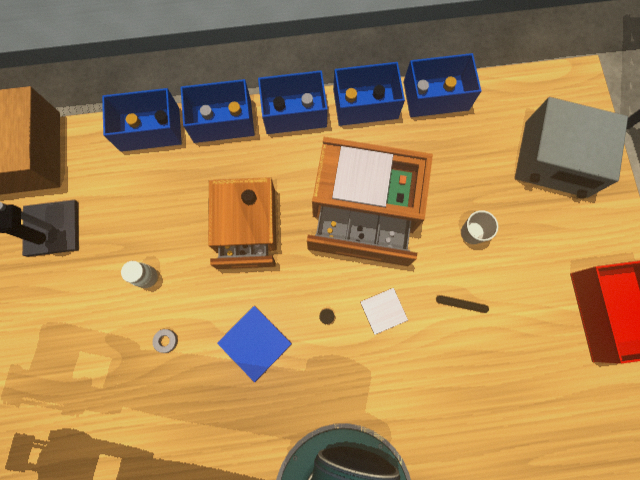

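Top view: three plates could be the cover. There is a light metal plate on the large housing's deck (363,177), a smaller light plate on the bench (384,311) and a blue one (255,343). The deck plate fits: it isn't blue, it's the larger of the two light ones, and it lies between the rails. The large drawer is open with its front at about (362,250). The foot is at (327,316), and the small housing is on the left at (241,220). I'll enlarge to confirm and to pick corners.

```bash
python3 - <<'E'
import cv2
a=cv2.imread("pics/top0.png")[130:275,295:445]
cv2.imwrite("pics/crop1.png",cv2.resize(a,None,fx=4,fy=4,interpolation=cv2.INTER_CUBIC))
E
```

```text
(no output)
```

View pics/crop1.png

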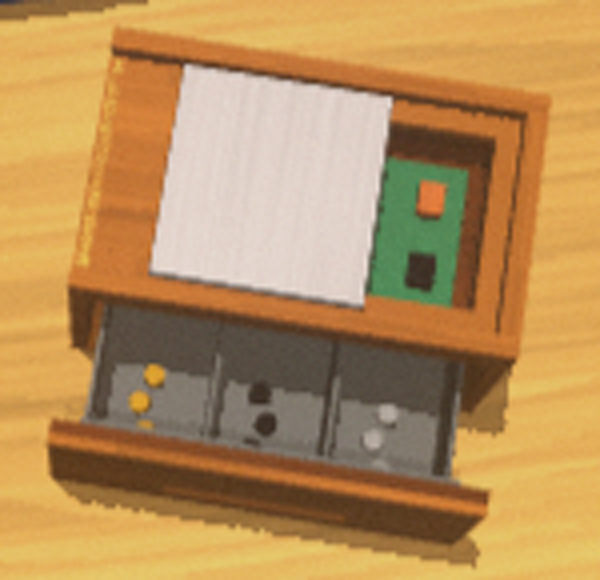

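The crop confirms it: the light plate (corners 184,64 / 393,98 / 363,306 / 150,275 in the crop) lies between the deck rails with the well open to its right. The drawer front's top strip runs from (50,430) to (487,500).

```bash
cat > h.py <<'E'
from bench import bot
import numpy as np, cv2
from scipy.optimize import least_squares
def proj(P,n="top"):
    m=bot.camera_model(n); return cv2.projectPoints(np.array(P,float).reshape(-1,3),m["rvec"],m["tvec"],m["camera_matrix"],None)[0][:,0]
def pix2w(uv,z,n="top"):
    m=bot.camera_model(n);R=cv2.Rodrigues(m["rvec"])[0];C=-R.T@m["tvec"]
    d=R.T@np.linalg.inv(m["camera_matrix"])@np.array([*uv,1.]);return C+d*(z-C[2])/d[2]
def l2w(p,l):
    c,s=np.cos(p[2]),np.sin(p[2]);l=np.atleast_2d(np.array(l,float))
    return np.c_[p[0]+c*l[:,0]-s*l[:,1],p[1]+s*l[:,0]+c*l[:,1],l[:,2]]
E
python3 - <<'E'
from h import *
c=lambda L:np.array(L)/4+[294.6,129.6]
H=c([(115,29),(550,97),(515,360),(70,287)]);Lh=[(75,120,122),(75,-120,122),(-75,-120,122),(-75,120,122)]
C=c([(184,64),(393,98),(363,306),(150,273)]);D=c([(50,440),(487,513),(50,420),(488,490)])
# unknown: x,y,yaw, cover y, drawer opening
def f(q):
    cy,o=q[3:]
    Lc=[(60,cy+57.5,122),(60,cy-57.5,122),(-60,cy-57.5,122),(-60,cy+57.5,122)]
    x=-89-o;Ld=[(x,117,104),(x,-117,104),(x+14,117,104),(x+14,-117,104)]
    return (proj(l2w(q,Lh+Lc+Ld))-np.r_[H,C,D]).ravel()
p=pix2w(H.mean(0),122)
r=least_squares(f,[p[0],p[1],-.1,20,60],x_scale=[10,10,.1,10,10]);print(r.x.round(3));print(f(r.x).reshape(-1,2).round(1).tolist())
for n,uv,z in[("foot",(327,316),11),("dial",(249,197),92),("smallfront L",(211,262),74),("smallfront R",(273,266),74),("cup",(481,220),70),("handle",(462,304),9),("plate",(384,311),5)]:print(n,pix2w(uv,z).round(0))
np.save("q.npy",r.x)
E
```

```text
[ 6.46050e+02 -1.48942e+02 -2.95000e-01  2.12980e+01  6.67100e+01]
[[-0.3, -0.3], [0.2, -0.1], [0.8, 0.0], [-0.8, -0.0], [-0.0, 0.2], [0.2, -0.1], [0.2, 0.4], [-0.4, -0.1], [-0.7, 0.6], [-0.0, 0.5], [0.4, -0.8], [0.5, -0.3]]
foot [374. -16.  11.]
dial [646. 121.  92.]
smallfront L [516. 218.  74.]
smallfront R [491.  87.  74.]
cup [ 535. -381.   70.]
handle [ 361. -322.    9.]
plate [ 368. -146.    5.]
```

The fit is under 1 px. The housing is at (646,-149) with yaw -0.295, the cover at local y = 21 (72 mm from closed, in range), and the drawer open 67 mm. Drawer first.

```bash
cat >> h.py <<'E'
from scipy.spatial.transform import Rotation as Ro
q=np.load("q.npy") if __import__("os").path.exists("q.npy") else None
def W(x,y,z): return l2w(q,(x,y,z))[0]
def loc(): 
    d=np.array(bot.read_ee_pos())-[q[0],q[1],0]; return (Ro.from_euler("z",-q[2]).apply(d)).round(1)
def hf(): return Ro.from_euler("z",-q[2]).apply(bot.read_force()).round(2)
def ori(kind):  # 'x': push along housing x (finger line along y); 'y': the other
    h=Ro.from_euler("z",q[2]).as_matrix();s=[(-1,0),(1,0)] if kind=="x" else [(0,1),(0,-1)]
    out=[]
    for a in s:
        X=h@[a[0],a[1],0];Z=np.array([0,0,-1.]);out.append(Ro.from_matrix(np.c_[X,np.cross(Z,X),Z]).as_quat())
    return out
def best(pos,kind):
    j=np.array(bot.read_joint_pos());c=[(np.abs(np.array(a)-j).max(),i) for i,o in enumerate(ori(kind)) if (a:=bot.ik(pos,o)) is not None]
    return ori(kind)[min(c)[1]]
E
python3 - <<'E'
from h import *
bot.grip(0)
bot.reach([150,470,300],bot.read_orientation())
p=W(-205,0,200);o=best(p,"x");bot.reach(p,o)
bot.move_l(W(-205,0,78),feed=120)
print(bot.read_gripper_width(),loc(),hf(),bot.read_time_s())
s=bot.move_l(W(-160,0,78),feed=35,f_stop=2)
print("contact",s,loc(),hf(),bot.read_time_s())
for i in range(4):
    s=bot.move_l(W(-92,0,78),feed=30,f_stop=5)
    print(s,loc(),hf(),bot.read_time_s())
    if not s or loc()[0]>-102:break
cv2.imwrite("pics/top1.png",cv2.resize(bot.get_image("top")[130:275,295:445,::-1],None,fx=4,fy=4,interpolation=cv2.INTER_CUBIC))
E
```

```text
0.1519734326079135 [-204.6    0.    78.8] [ 0.3  -0.39 -0.2 ] 5.825
contact False [-160.    0.   78.] [-0.    0.31 -0.65] 7.2583
True [-97.7  -0.1  77.6] [-0.03 -0.11  0.16] 9.1083
```

View pics/top1.png

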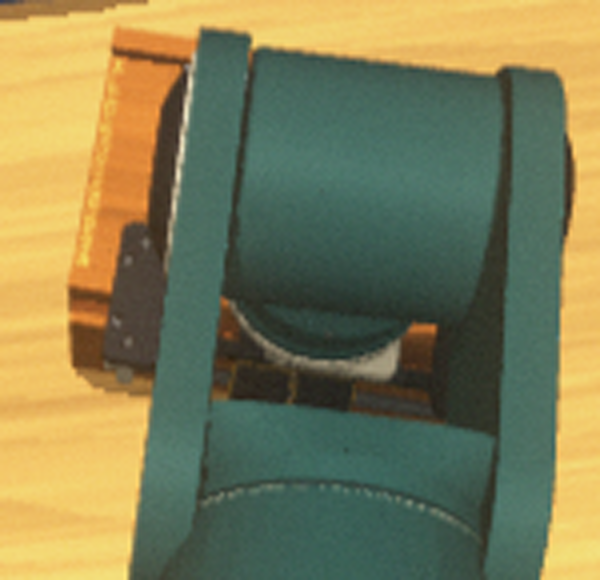

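The arm hides the front. The stop at local x = -97.7 matches a shut drawer (-89, plus about 8 mm of finger half-thickness), but the force has relaxed, so I'll press again gently, then back off and do the cover.

```bash
python3 - <<'E'
from h import *
for i in range(2):
    s=bot.move_l(W(-93,0,78),feed=8,f_stop=5);print(s,loc(),hf(),bot.read_time_s())
bot.move_l(W(-140,0,78),feed=80)
bot.move_l(W(-140,0,210),feed=200)
p=W(0,101,210);o=best(p,"y");bot.reach(p,o)
cv2.imwrite("pics/wr2.png",bot.get_image("wrist")[:,:,::-1])
print(loc(),hf(),bot.read_time_s())
E
```

```text
True [-97.8  -0.1  76.9] [ 0.66  0.32 -0.09] 9.425
True [-97.8  -0.1  76.3] [-0.52 -0.18 -0.11] 9.7083
[ -0.3 100.7 209.8] [-0.18 -0.38  0.16] 12.525
```

View pics/wr2.png

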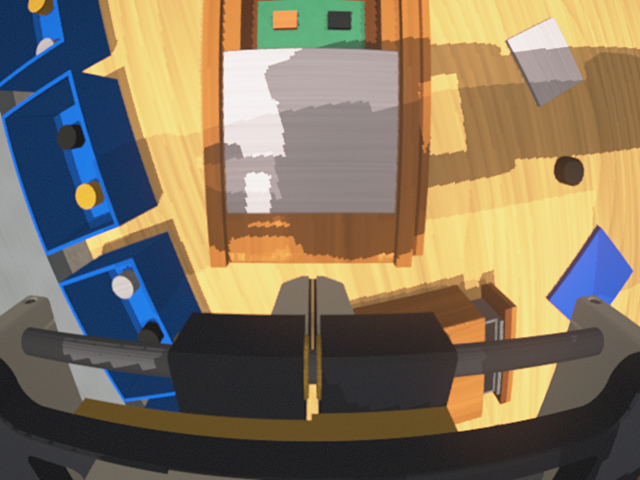

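The cover's +y edge is clear at row 213, and the bare deck strip behind it (rows 213-262) is where the fingers will go. I'll descend there and push.

```bash
python3 - <<'E'
from h import *
s=bot.move_l(W(0,101,122),feed=80,f_stop=6);print(s,loc())
s=bot.move_l(W(0,101,116.3),feed=15,f_stop=4);print(s,loc(),hf(),bot.read_time_s())
for i in range(5):
    a=loc()[1]
    s=bot.move_l(W(0,10,116.3),feed=28,f_stop=7);print(s,loc(),hf(),bot.read_time_s())
    if not s or abs(loc()[1]-a)<1.5 :break
E
```

```text
False [  0.3 101.1 122.7]
False [ -0.  101.  116.2] [-0.    0.01 -0.6 ] 14.3083Traceback (most recent call last):
  File "<stdin>", line 6, in <module>
bench.MotionError: the arm cannot follow that straight line within its joint ranges
```

```bash
python3 - <<'E'
from h import *
print(np.round(bot.read_joint_pos(),2))
for k,o in [("y0",ori("y")[0]),("y1",ori("y")[1]),("x0",ori("x")[0]),("x1",ori("x")[1])]:
    for y in(101,60,10):
        j=bot.ik(W(0,y,116.3),o);print(k,y,None if j is None else np.round(j,2))
E
```

```text
[-0.11  0.17  1.55 -0.    1.42 -2.96]
y0 101 [-0.11  0.17  1.55 -0.    1.42  0.18]
y0 60 [-0.18  0.15  1.57 -0.    1.42  0.12]
y0 10 [-0.25  0.14  1.59 -0.    1.42  0.05]
y1 101 [-0.11  0.17  1.55 -0.    1.42 -2.96]
y1 60 None
y1 10 None
x0 101 [-0.11  0.17  1.55 -0.    1.42 -1.39]
x0 60 [-0.18  0.15  1.57 -0.    1.42 -1.45]
x0 10 [-0.25  0.14  1.59 -0.    1.42 -1.53]
x1 101 [-0.11  0.17  1.55 -0.    1.42  1.75]
x1 60 [-0.18  0.15  1.57 -0.    1.42  1.69]
x1 10 [-0.25  0.14  1.59 -0.    1.42  1.62]
```

The last joint was at its limit, so I'll raise, make the half turn (same contact shape) and push.

```bash
python3 - <<'E'
from h import *
bot.move_l(W(0,101,210),feed=150)
bot.reach(W(0,101,210),ori("y")[0])
bot.move_l(W(0,101,124),feed=100)
s=bot.move_l(W(0,101,116.3),feed=15,f_stop=4);print(s,loc(),hf(),bot.read_time_s())
for i in range(5):
    a=loc()[1]
    s=bot.move_l(W(0,10,116.3),feed=28,f_stop=7);print(s,loc(),hf(),bot.read_time_s())
    if not s or abs(loc()[1]-a)<1.5 :break
E
```

```text
False [  0.  101.  116.3] [ 0.42  0.13 -0.58] 19.4083
True [1.000e-01 1.730e+01 1.161e+02] [0.41 2.51 1.44] 22.0333
True [  0.   17.3 116. ] [0.8  4.49 4.39] 22.2417
```

It stopped firmly at local y 17.3, against an expected 16 or so. I'll back straight off, rise and look.

```bash
python3 - <<'E'
from h import *
bot.move_l(W(0,40,116.8),feed=80)
bot.move_l(W(0,60,240),feed=200)
bot.reach([150,470,300],ori("x")[0])
print(bot.read_time_s(),hf())
im=bot.get_image("top")[:,:,::-1]
cv2.imwrite("pics/top3full.png",im)
cv2.imwrite("pics/top3.png",cv2.resize(im[130:275,295:445],None,fx=4,fy=4,interpolation=cv2.INTER_CUBIC))
print(proj([W(60,7,122),W(-60,7,122),W(-89,117,104),W(-89,-117,104)])*4-np.array([294.6,129.6])*4)
d=cv2.absdiff(im,cv2.imread("pics/top0.png")).max(2)
for n,b in dict(smallh=(205,175,278,272),foot=(317,306,338,326),plate=(358,286,410,336),cup=(460,208,500,246),handle=(432,292,492,314)).items():print(n,(d[b[1]:b[3],b[0]:b[2]]>60).sum())
E
```

```text
26.15 [-1.   -0.6  -0.03]
[[314.69055159  85.27742185]
 [282.65833148 294.31199262]
 [ 68.56332012 322.65008902]
 [501.95431064 393.15642401]]
smallh 0
foot 0
plate 0
cup 0
handle 0
```

View pics/top3.png

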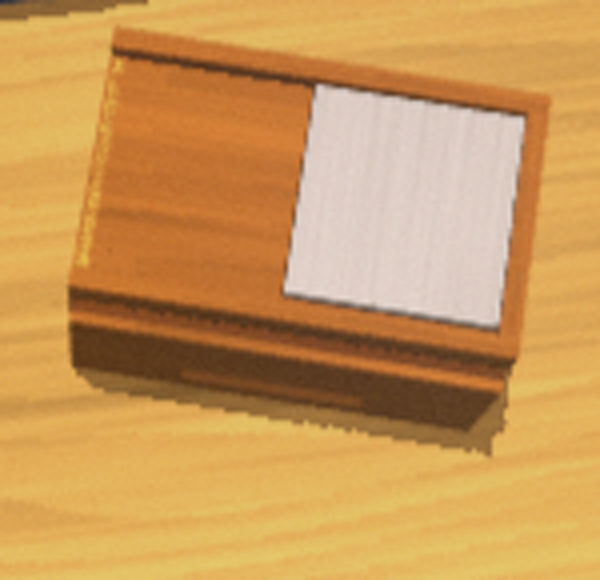

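The plate covers the well and meets the stop: its edge runs (315,84)-(284,296), within 2 px of the prediction in this 4x crop. The drawer front's top edge runs (70,322)-(503,390), where a shut drawer should be. The small housing with its dial, the foot, the small plate, the cup and the handle show no change.

```bash
python3 -c "
from bench import bot
print(bot.job_done())"
```

```text
the job is handed in; nothing more can be done
None
```

The large housing is closed and handed in at about 26 s: its drawer is fully shut and the cover is against the end stop, and the small housing and the other nearby objects I compared had not moved (jar and bearing not compared).

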